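Swing a carton round the turning post to face the scanner

TASK

At the packing bench, the square carton with the orange label has its label on the wrong side. Push it against the fixed rubber post beside it and swing it round the post a quarter turn, so that the orange label faces the desk scanner squarely and the carton stands within that post's yellow painted square. Keep the carton flat on the bench, do not move the other carton with the green label, and finish clear of both.

Things in the scene. Friction and masses are not known exactly. Their poses are not given: they have to be found in the camera images.
- carton: the carton to turn: brown cardboard box 110 x 110 mm, 60 mm tall, 0.25-0.5 kg, orange label on its +y side and on the top along that edge. Origin: centre of underside, z up. Starts parallel to the station's axes within 6 deg, +x side 1-18 mm from the post, the post near that side's -y end. Pushing the plain -x side near its +y end turns it clockwise (from above) round the post
- carton_label (a point): centre of the orange label, on the carton's +y side (55 mm from the carton's centre, 30 mm up). After the quarter turn it faces along the station's +x
- station: fixed post with its scanner and painted square. Origin: post axis at bench level, z up. Post: black rubber, 32 mm diameter, 80 mm tall, yellow top. Scanner (grey, 115 mm tall) at x 185-265, y 26-116 mm, looks to -x. Yellow square (180 mm inside) is centred at x 5, y 71 mm: the turned carton's centre belongs there, post at its -y side
- other_carton: bystander: equal carton with a green label, at an identical second post and scanner; leave it alone. Origin: centre of underside
Things that resemble listed ones, but are neither listed nor needed, are in the scene too. Leave any pink look-alike of the carton alone.

How it is judged:
By the outcome, as a careful person would: the job done as asked, in the order asked, and still so for the second after the job is handed in, with the robot touching nothing.
It also fails if it takes over 54 s, if anything falls off the work surface, if the arm or the gripper's body presses on something with over 40 N, if the wrist force passes 120 N, or if a joint passes its speed limit or range.

ROBOT

A 6-joint arm with a two-finger parallel gripper is mounted at the origin on the work surface. World frame = base frame: x ahead of the robot, y to its left, z up, the work surface at z = 0. Lengths are in m, angles in rad, forces in N, time in s.
With the tool pointing down it reaches from about 0.425 to 0.95 m from the base axis. Payload 3.5 kg.
Tool frame: the origin (TCP) lies between the finger pads; the fingertips stand 19 mm ahead of it and the grasp point (between the pads) is the TCP (ctrl.nose_length is the distance from the TCP to the fingertips, in m); z points along the fingers, y is the line along which they close (so a half turn about z gives the same grasp; the last joint's range is limited). The gripper opens to 85 mm and grips with 20 to 120 N. Pads are 22 mm wide; open, the fingers measure 114 mm over their backs; the gripper's body (76 mm by 85 mm) begins 54 mm behind the grasp point. The pads swing forward as they close: fully open they stand 13 mm farther back than shut.
Start: joints at [1.046, 0.286, 1.577, -0, 1.279, -0.15], TCP at [0.247, 0.628, 0.25] pointing down, gripper open.
Joint ranges: [-2.77, 2.77], [-0.9, 2.22], [0.21, 2.48], [-1.53, 4.67], [0.24, 2.81], [-2.84, 2.84]. Speed limits (rad/s): [2.79, 2.79, 3.14, 3.14, 3.14, 3.14].

INTERFACE

Orientations are given as a unit quaternion [x, y, z, w].
In Python, from plant import ctrl gives the robot as it stands.
- The arm moves only by the tool apply_moves, never from a script. Its argument "series" is a list of rows, each a list of 6 numbers: the shift along the world's x, y, z scaled (see below), then the turn, a rotation vector about the world's x, y, z scaled (see below). A call has 1 to 20 rows; each row is the pose to reach, as a shift and turn from the pose commanded when the call began; what a row does not reach only later rows make up. The controller multiplies each number of a shift by 0.8 m and each number of a turn by 45 degrees. A row lasts 1/8 s, in which the tool goes at most 62.5 mm and 10.7 degrees, less where a joint would pass 70% of its speed; a pose out of reach is approached as far as the arm can. A call with a number of a shift or a turn outside -1 to 1 is refused whole. A call with a gripper value outside its range is refused whole. "jaw" is the opening, from 0 (shut) to 1 (fully open), set as the call begins (left out, the last holds). The fingers move at their own pace and stop on an object; "squeeze" is the grip in N (left out, the last holds). Time passes only in rows, so rows that repeat a pose let the fingers close. It gives the time, the measured TCP pose, the force, the opening and the grip force at its end, in the units of the state.
- ctrl.get_state(): the state, without advancing time (a new reading comes with each control period).
- ctrl.read_camera(name): name is "scene" or "top"; returns the picture (420x560x3 uint8, red, green, blue); there is no depth.
- ctrl.get_calibration(name): a dict with "fx", "fy", "cx", "cy" (pixels), "xyz" and "orientation" of the camera in the world. Camera axes: x right, y up, looking along -z (the intrinsics and any distortion apply to the point x, -y, -z); pixel columns grow to the right and rows downward; lengths in m; the calibration is good to about 2 mm. A picture is of the moment at which its call begins. get_calibration takes no time and is no camera call.
- ctrl.sign_off(): hands the job in; it is judged then, once.
Trained networks look in the newest picture that a camera, given by its name, has taken for a name from the list of things; names that differ only in an ending like _2 or _b are one class to them, and where a whole thing is asked for, a point or a joint stands for the part that bears it (a point fixed in the world has none). Each returns a list of dicts, best first, with "p" (0 to 1); they miss things now and then, are a little off and sometimes report something else, mostly with a low value. They report only what shows in the picture. A call takes as long as a camera call. They do not tell look-alikes from the thing itself.
- ctrl.boxes_of(thing, camera): "xy" ([column, row] as shares, 0 to 1, of the picture: columns of its width, rows of its height, amid what is visible of it).
- ctrl.silhouettes(thing, camera): "pixels" (420x560 bool, what is visible of it) and "xy" ([column, row] as shares, 0 to 1, of the picture: columns of its width, rows of its height, amid what is visible of it).
The state is a dict: "time": time; "qpos": joint angles; "dq": joint speeds; "joint_efforts": joint torques, N m; "eef_pos": TCP position; "tcp_rot": TCP orientation; "contact_force": force on the tool from outside, world axes, zero at the start; "wrist_torque": the same for the moment, N m; "opening": opening from 0.0 (shut) to 1.0 (fully open); "finger_force": force on a finger pad.
Only numpy, scipy, OpenCV 4.12 (cv2) and the standard library are available. Lean on these libraries where they do the work, as an engineer would, in place of code of your own. Each camera call takes 0.05 s, during which the arm holds its last target. There are 200 camera calls.

## Working session

There is one attempt and no reset: what is moved stays moved. The work goes in short steps, Python scripts to look and compute and a tool call to move; the robot and the scene stay as the last step left them, time stands still between calls to the robot, and variables do not carry over. Pictures are saved under pics/ and viewed, at most 10 in all, crops included, and the job is handed in when it is done.

Besides the shell and the picture viewer there is one more tool, called in YAML: its name, and indented under it one key for each argument. apply_moves: Moves the arm, as the interface text tells. Shifts and turns lie within -1 to 1; 1 stands for 0.8 m of shift or 45 degrees of turn. Its arguments: {"type":"object","properties":{"series":{"type":"array"},"jaw":{"type":"number"},"squeeze":{"type":"number"}},"required":["series"]}

```bash
mkdir -p pics; cat > h.py <<'E'
import numpy as np, cv2
from scipy.spatial.transform import Rotation as R
from plant import ctrl
def cam(n):
    c=ctrl.get_calibration(n); return c,R.from_quat(c["orientation"]).as_matrix(),np.array(c["xyz"])
def pix2w(n,uv,z):
    c,M,t=cam(n); uv=np.atleast_2d(np.array(uv,float))
    K=np.array([[c["fx"],0,c["cx"]],[0,c["fy"],c["cy"]],[0,0,1]])
    d=np.array(c.get("distortion",np.zeros(5)),float)
    p=cv2.undistortPoints(uv[:,None],K,d)[:,0]
    r=np.c_[p[:,0],-p[:,1],-np.ones(len(p))]@M.T
    return t+r*((z-t[2])/r[:,2])[:,None]
def shot(n,f):
    im=ctrl.read_camera(n); cv2.imwrite(f"pics/{f}.png",im[:,:,::-1]); return im
E
python3 - <<'E'
from h import *
for n in("scene","top"):
    print(n,ctrl.get_calibration(n)); shot(n,n+"0")
    for t in("carton","carton_label","station","other_carton"):
        for b in ctrl.boxes_of(t,n): 
            uv=np.array(b["xy"])*[560,420]; print(t,round(b["p"],2),uv.round(),pix2w(n,uv,.06 if 'st' not in t else .0).round(3))
s=ctrl.get_state(); print({k:np.round(v,3) for k,v in s.items()}, ctrl.nose_length)
E
```

```text
scene {'fx': 508.09082506563203, 'fy': 508.09082506563203, 'cx': 282.6627903826489, 'cy': 209.18272143051158, 'xyz': array([ 1.34428939, -0.24611562,  0.65354824]), 'orientation': array([0.3891627 , 0.29054772, 0.54015595, 0.68728885])}
carton 0.98 [196. 265.] [[ 0.581 -0.205  0.06 ]]
carton 0.96 [193. 211.] [[ 0.388 -0.19   0.06 ]]
carton 0.95 [431. 254.] [[0.647 0.244 0.06 ]]
carton 0.8 [341. 183.] [[0.336 0.172 0.06 ]]
carton_label 0.97 [193. 210.] [[ 0.384 -0.19   0.06 ]]
carton_label 0.74 [198. 266.] [[ 0.583 -0.201  0.06 ]]
carton_label 0.65 [341. 184.] [[0.342 0.169 0.06 ]]
carton_label 0.64 [431. 253.] [[0.642 0.247 0.06 ]]
station 0.76 [212. 375.] [[ 0.789 -0.207  0.   ]]
other_carton 0.62 [332. 232.] [[0.532 0.079 0.06 ]]
top {'fx': 405.66601457577735, 'fy': 405.66601457577735, 'cx': 279.9099224075849, 'cy': 209.69151874519505, 'xyz': array([ 0.41199379, -0.00266175,  0.94684014]), 'orientation': array([ 0.02184705, -0.02502029, -0.70291041,  0.71050239])}
carton 0.79 [159. 151.] [[0.598 0.261 0.06 ]]
carton 0.78 [367. 178.] [[ 0.543 -0.197  0.06 ]]
carton 0.71 [364. 272.] 
[... 156 characters left out ...]
[[0.296 0.177 0.06 ]]
carton_label 0.6 [157. 149.] [[0.603 0.266 0.06 ]]
station 0.86 [369.  55.] [[ 0.849 -0.216  0.   ]]
other_carton 0.64 [235. 195.] [[0.501 0.092 0.06 ]]
{'time': np.float64(0.5), 'qpos': array([ 1.046,  0.286,  1.577,  0.   ,  1.279, -0.15 ]), 'dq': array([-0.001, -0.001, -0.002,  0.   ,  0.001, -0.002]), 'joint_efforts': array([-1.0000e-03, -4.0546e+01, -2.9255e+01, -0.0000e+00,  1.0000e-03,
        0.0000e+00]), 'eef_pos': array([0.247, 0.628, 0.25 ]), 'tcp_rot': array([ 0.186,  0.982, -0.   , -0.   ]), 'contact_force': array([ 0.441,  0.212, -0.06 ]), 'wrist_torque': array([-0.002, -0.037, -0.043]), 'finger_force': np.float64(0.0), 'opening': np.float64(1.003)} 0.019
```

View pics/top0.png

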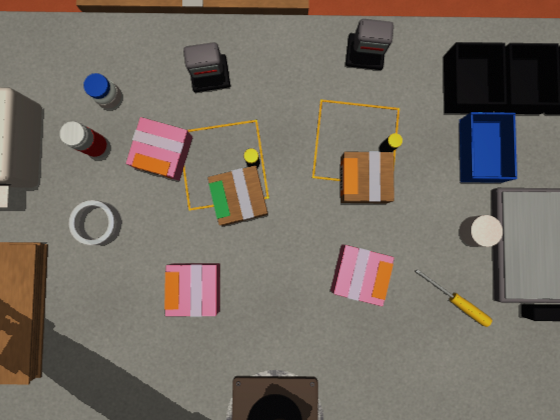

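View pics/scene0.png

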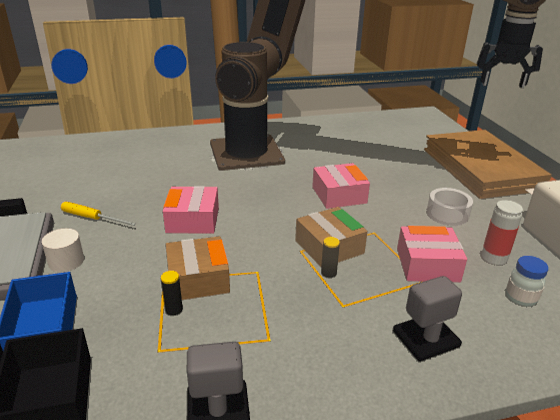

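The top view shows the target carton (brown, orange label) at about (367,178). Its post's yellow top is at (395,141), its painted square spans about (315-398, 100-185), and its scanner is at (374,38). The green-label carton is at (238,195), and the nearest pink look-alike is at (364,275). Next I'll fit the poses.

```bash
cat >> h.py <<'E'
from scipy.optimize import minimize, least_squares
def w2pix(n,P):
    c,M,t=cam(n); q=(np.asarray(P)-t)@M
    return np.c_[c["cx"]+c["fx"]*q[:,0]/-q[:,2], c["cy"]-c["fy"]*q[:,1]/-q[:,2]]
B=np.array([[x,y,z] for x in(-.055,.055) for y in(-.055,.055) for z in(0,.06)])
def place(p,pts=B):
    return np.asarray(pts)@R.from_euler('z',p[2]).as_matrix().T+[p[0],p[1],0]
def carton(guess,yaw,cams=("top","scene"),thing="carton",rad=.08):
    """fit x,y,yaw to silhouettes nearest the guess"""
    ms={}
    for n in cams:
        ctrl.read_camera(n)
        g=w2pix(n,[[*guess,.03]])[0]
        L=[s for s in ctrl.silhouettes(thing,n)]
        if L:
            s=min(L,key=lambda s:np.hypot(*(np.array(s["xy"])*[560,420]-g)))
            if np.hypot(*(np.array(s["xy"])*[560,420]-g))<35: ms[n]=s["pixels"]
    S=4
    big={n:cv2.resize(m.astype(np.float32),None,fx=S,fy=S,interpolation=cv2.INTER_LINEAR) for n,m in ms.items()}
    def cost(p):
        c=0
        for n,m in big.items():
            h=cv2.convexHull(((w2pix(n,place(p))+.5)*S).astype(np.float32))
            k=np.zeros(m.shape,np.uint8); cv2.fillConvexPoly(k,h.round().astype(int),1)
            c+=np.abs(k-m).sum()/m.sum()
        return c
    best=min((minimize(cost,[*guess,yaw+d],method="Nelder-Mead",options=dict(initial_simplex=np.array([[*guess,yaw+d]]*4)+np.vstack([np.zeros(3),np.diag([.02,.02,.1])]),xatol=1e-4,fatol=1e-4)) for d in(-.1,.1)),key=lambda r:r.fun)
    return best.x,best.fun,list(ms)
E
python3 - <<'E'
from h import *
print(carton((.543,-.197),0)); print(carton((.543,-.197),0,("top",))); print(carton((.543,-.197),0,("scene",)))
print("other",carton((.501,.092),.2,thing="other_carton"))
sq=[]
for n in("top","scene"):
    im=cv2.imread(f"pics/{n}0.png"); hsv=cv2.cvtColor(im,cv2.COLOR_BGR2HSV)
    m=cv2.inRange(hsv,(16,120,100),(32,255,255)); v,u=np.nonzero(m)
    W=pix2w(n,np.c_[u,v]+0.0,0.0)
    k=(W[:,0]>.5)&(W[:,0]<.8)&(W[:,1]>-.34)&(W[:,1]<-.07)
    # post-top blob
    nl,lab,st,ce=cv2.connectedComponentsWithStats(m)
    for i in range(1,nl):
        if st[i,4]>60: print(n,"blob",st[i],ce[i].round(1),pix2w(n,ce[i],.08).round(4))
    sq.append(W[k,:2])
# square fit: distance to 4 lines (half ~ .0915), post & label outliers robust
for Q in(sq[0],sq[1],np.vstack(sq)):
    def res(p):
        c,s=np.cos(p[2]),np.sin(p[2]); d=(Q-p[:2])@np.array([[c,-s],[s,c]])
        return np.max(np.abs(d),1)-p[3]
    r=least_squares(res,[.64,-.18,0,.092],loss="soft_l1",f_scale=.002); 
    p=r.x; st=p[:2]-np.array([[np.cos(p[2]),-np.sin(p[2])],[np.sin(p[2]),np.cos(p[2])]])@[.005,.071]
    print("square",p.round(4),"post",st.round(4),len(Q),np.median(abs(r.fun)).round(4))
E
```

```text
(array([ 0.54861495, -0.20078441,  0.01283986]), np.float64(0.1724708527326584), ['top', 'scene'])
(array([ 0.54852855, -0.20087092,  0.01455388]), np.float64(0.03755592554807663), ['top'])
(array([ 0.5475122 , -0.20204763,  0.01293686]), np.float64(0.12536294758319855), ['scene'])
other (array([0.50262482, 0.08875143, 0.25276834]), np.float64(0.25695717334747314), ['top', 'scene'])
top blob [312  99  91  82 687] [355.9 131.6] [[ 0.6413 -0.1695  0.08  ]]
top blob [188 120  81  80 372] [242.8 144. ] [[0.6111 0.0756 0.08  ]]
top blob [244 148  15  15 172] [250.6 155.2] [[0.5868 0.0582 0.08  ]]
top blob [183 166  31  45 163] [191.6 194.8] [[0.4996 0.1835 0.08  ]]
top blob [451 293  41  34 480] [471.8 310.3] [[ 0.261  -0.4137  0.08  ]]
scene blob [213   0  22  49 419] [223.2  20.7] [[-1.4202  0.1519  0.08  ]]
scene blob [ 354    5  118   67 2663] [420.5  40.4] [[-0.8589  0.9973  0.08  ]]
scene blob [   33    18   160   116 12806] [120.5  74.8] [[-0.5686 -0.3533  0.08  ]]
scene blob [272  54  39  23 393] [291.9  68.5] [[-0.5327  0.2828  0.08  ]]
scene blob [458  57  18  10  82] [465.1  62
[... 511 characters left out ...]
] [[0.5903 0.056  0.08  ]]
scene blob [300 249 113  59 337] [349.  286.5] [[0.7232 0.0431 0.08  ]]
scene blob [161 253  25  31 328] [172.3 271.4] [[ 0.6145 -0.249   0.08  ]]
scene blob [198 261  20  18  89] [206.1 270.8] [[ 0.626  -0.1908  0.08  ]]
scene blob [229 272  42  73 350] [257.5 309.3] [[ 0.743  -0.1221  0.08  ]]
scene blob [182 279  47  21 288] [205.8 288.7] [[ 0.6739 -0.1971  0.08  ]]
scene blob [157 291  32  62 263] [164.5 330.6] [[ 0.7567 -0.2706  0.08  ]]
square [ 0.6365 -0.184  -0.1     0.0926] post [ 0.6244 -0.2542] 738 0.0019
square [ 0.6361 -0.1842 -0.118   0.0924] post [ 0.6228 -0.2541] 1398 0.0043
square [ 0.6362 -0.1842 -0.1098  0.0925] post [ 0.6235 -0.2542] 2136 0.0026
```

The post axis is at about (0.624, -0.254) with station yaw about -0.10 rad. The carton is at (0.5485, -0.201) with yaw 0.013, so the post sits right at its -y corner. I'll first slide the carton about 25 mm to -y with two fingertips on the label face, then swing it.

apply_moves:
  series:
    - [0.377,-0.91,0,0,0,-1]
    - [0.377,-0.91,0,0,0,-1]
    - [0.377,-0.91,0,0,0,-1]
    - [0.377,-0.91,0,0,0,-1]
    - [0.377,-0.91,0,0,0,-1]
    - [0.377,-0.91,0,0,0,-1]
    - [0.377,-0.91,0,0,0,-1]
    - [0.377,-0.91,0,0,0,-1]
    - [0.377,-0.91,0,0,0,-1]
    - [0.377,-0.91,0,0,0,-1]
    - [0.377,-0.91,0,0,0,-1]
    - [0.377,-0.91,0,0,0,-1]
    - [0.377,-0.91,0,0,0,-1]
    - [0.377,-0.91,0,0,0,-1]
    - [0.377,-0.91,0,0,0,-1]
  jaw: 0.5

```text
time: 2.98
eef_pos: [0.5484, -0.0994, 0.2501]
tcp_rot: [0.548, 0.836, 0.0, -0.0]
contact_force: [0.3, -0.1, -0.2]
opening: 0.497
finger_force: 0.0
```

apply_moves:
  series:
    - [0,0,-0.1,0,0,-0.25]
    - [0,0,-0.18,0,0,-0.507]
    - [0,0,-0.24,0,0,-0.507]
    - [0,0,-0.2625,0,0,-0.507]
    - [0,-0.015,-0.2625,0,0,-0.507]
    - [0,-0.03,-0.2625,0,0,-0.507]
    - [0,-0.037,-0.2625,0,0,-0.507]
    - [0,-0.043,-0.2625,0,0,-0.507]
    - [0,-0.049,-0.2625,0,0,-0.507]
    - [0,-0.055,-0.2625,0,0,-0.507]
    - [0,-0.055,-0.2625,0,0,-0.507]

```text
time: 4.35
eef_pos: [0.5488, -0.1443, 0.0404]
tcp_rot: [0.703, 0.712, -0.0, 0.0]
contact_force: [0.2, 0.5, 0.2]
opening: 0.497
finger_force: 0.1
```

```bash
python3 - <<'E'
from h import *
print(ctrl.get_state()["contact_force"],carton((.548,-.203),0,("top",)),carton((.548,-.203),0,("scene",))); shot("scene","s1")
E
```

```text
[0.15561713 0.45404316 0.19179041] (array([ 0.52041186, -0.20333925,  0.36738707]), np.float64(41.609710693359375), ['top']) (array([ 0.54745692, -0.21061118,  0.02004931]), np.float64(0.1688378006219864), ['scene'])
```

View pics/s1.png

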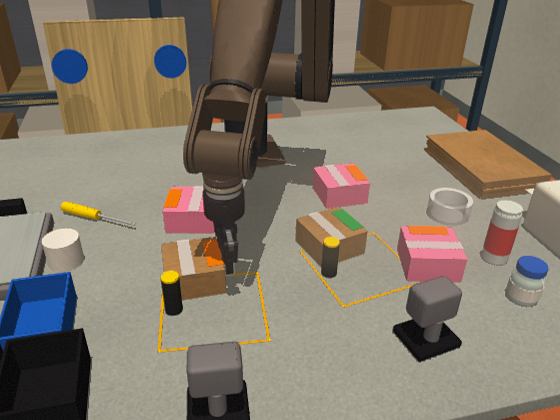

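The fingers are on the label face at about (232,250), and the carton has slid about 8 mm flat. I'll push the remaining distance, then back off and lift.

apply_moves:
  series:
    - [0,-0.006,0,0,0,0]
    - [0,-0.012,0,0,0,0]
    - [0,-0.019,0,0,0,0]
    - [0,-0.019,0,0,0,0]
    - [0,0.0,0,0,0,0]
    - [0,0.03,0,0,0,0]
    - [0,0.03,0.1,0,0,0]
    - [0,0.03,0.15,0,0,0]
    - [-0.05,0.05,0.15,0,0,0.3]
    - [-0.1,0.08,0.15,0,0,0.6]
    - [-0.16,0.1,0.15,0,0,0.9]
    - [-0.16,0.1,0.15,0,0,1]
    - [-0.16,0.1,0.15,0,0,1]

```text
time: 6.22
eef_pos: [0.4204, -0.0632, 0.1606]
tcp_rot: [0.377, 0.926, -0.0, 0.001]
contact_force: [0.2, -0.2, 0.3]
opening: 0.498
finger_force: 0.0
```

```bash
python3 - <<'E'
from h import *
print(ctrl.get_state()["eef_pos"]); shot("top","t2")
print(carton((.548,-.226),0,("top",)),carton((.548,-.226),0,("scene",)))
E
```

```text
[ 0.42038657 -0.0631522   0.16061   ]
(array([ 0.54936495, -0.22409841,  0.01708993]), np.float64(0.033304281532764435), ['top']) (array([ 0.54740198, -0.22660275,  0.0174406 ]), np.float64(0.2062031477689743), ['scene'])
```

View pics/t2.png

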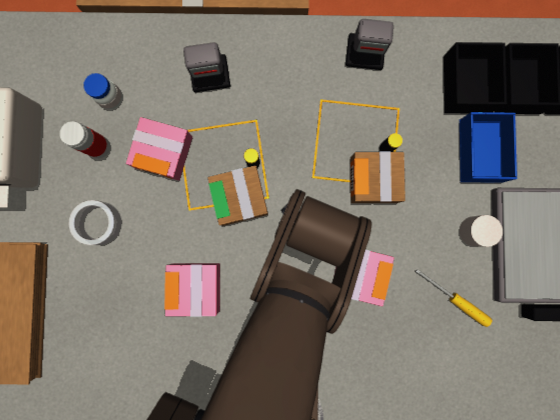

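apply_moves:
  series:
    - [0.044,-0.06,0,0,0,0.25]
    - [0.044,-0.12,0,0,0,0.5]
    - [0.044,-0.183,0,0,0,0.75]
    - [0.044,-0.183,0,0,0,1]
    - [0.044,-0.183,-0.05,0,0,1]
    - [0.044,-0.183,-0.1,0,0,1]
    - [0.044,-0.183,-0.15,0,0,1]
    - [0.044,-0.183,-0.15,0,0,1]

```text
time: 7.48
eef_pos: [0.4536, -0.2087, 0.0369]
tcp_rot: [-0.006, 1.0, 0.003, -0.003]
contact_force: [-0.4, -0.3, -0.3]
opening: 0.497
finger_force: 0.0
```

```bash
cat > plan.py <<'E'
from h import *
import sys
POST=np.array([.6238,-.2542]); PSI=-.10; YF=.016
def tcp(th,c,press=0.):
    r=lambda v:R.from_euler('z',th).as_matrix()[:2,:2]@v
    return POST-r(np.array([.071,c]))+r(np.array([-.066+press,YF]))
E
python3 - <<'E'
from plan import *
s=ctrl.get_state(); p0=s["eef_pos"]; y=R.from_quat(s["tcp_rot"]).as_matrix()[:,1]; th0=np.arctan2(y[1],y[0])-np.pi/2
print(p0,th0)
for th in np.r_[.012,np.linspace(.012,PSI-np.pi/2,20)]:
    c=-.030+.0155*(.012-th)
    q=tcp(th,c); print(np.round([*((q-p0[:2])/.8),(th-th0)/(np.pi/4)],4))
E
```

```text
[ 0.45358165 -0.20871339  0.0369104 ] 0.011302875579417115
[ 0.0408 -0.0014  0.0009]
[ 0.0408 -0.0014  0.0009]
[ 0.0463  0.0119 -0.1119]
[ 0.0527  0.0246 -0.2246]
[ 0.0601  0.0368 -0.3374]
[ 0.0685  0.0483 -0.4502]
[ 0.0776  0.0591 -0.563 ]
[ 0.0875  0.0691 -0.6757]
[ 0.0982  0.0783 -0.7885]
[ 0.1095  0.0866 -0.9013]
[ 0.1214  0.0939 -1.014 ]
[ 0.1338  0.1003 -1.1268]
[ 0.1466  0.1057 -1.2396]
[ 0.1597  0.1101 -1.3523]
[ 0.1731  0.1134 -1.4651]
[ 0.1867  0.1157 -1.5779]
[ 0.2004  0.1169 -1.6906]
[ 0.2142  0.117  -1.8034]
[ 0.2278  0.1161 -1.9162]
[ 0.2413  0.1141 -2.0289]
[ 0.2546  0.1111 -2.1417]
```

apply_moves:
  series:
    - [0.02,0,0,0,0,0]
    - [0.033,-0.001,0,0,0,0]
    - [0.037,-0.001,0,0,0,0]
    - [0.041,-0.001,0,0,0,0]
    - [0.0435,0.005,0,0,0,-0.056]
    - [0.0463,0.012,0,0,0,-0.112]
    - [0.0495,0.018,0,0,0,-0.168]
    - [0.0527,0.0246,0,0,0,-0.225]
    - [0.0564,0.0307,0,0,0,-0.281]
    - [0.06,0.0368,0,0,0,-0.337]
    - [0.0643,0.0425,0,0,0,-0.394]
    - [0.0685,0.0483,0,0,0,-0.45]
    - [0.0685,0.0483,0,0,0,-0.45]

```text
time: 9.1
eef_pos: [0.5092, -0.1706, 0.0407]
tcp_rot: [0.17, 0.985, 0.001, -0.003]
contact_force: [-7.1, 2.7, 5.0]
opening: 0.501
finger_force: 3.8
```

```bash
python3 - <<'E'
from plan import *
s=ctrl.get_state(); print(s["eef_pos"],s["contact_force"],s["wrist_torque"]); shot("scene","s3")
th=.011-.45*np.pi/4; g=POST-R.from_euler('z',th).as_matrix()[:2,:2]@[.071,-.024]
print("exp",g,th,carton(g,th,("scene",)),carton(g,th,("top",)))
E
```

```text
[ 0.50915271 -0.17055106  0.04073173] [-7.13114048  2.70755928  5.00583059] [ 0.20987061  1.00270601 -0.20438117]
exp [ 0.56498076 -0.20775329] -0.3424291735288517 (array([ 0.56544772, -0.2068377 , -0.35599015]), np.float64(0.23918406665325165), ['scene']) (array([ 0.58572144, -0.20342995, -0.65703202]), np.float64(5.0140838623046875), ['top'])
```

View pics/s3.png

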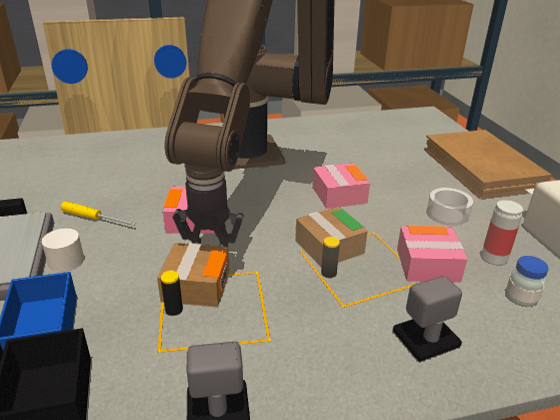

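The carton at (195,272) has turned about 20° on the post and matches the plan. Contact force is about 8 N, so I'll continue the swing.

apply_moves:
  series:
    - [0.0045,0.0054,0,0,0,-0.056]
    - [0.0091,0.0108,0,0,0,-0.113]
    - [0.014,0.0158,0,0,0,-0.169]
    - [0.019,0.0208,0,0,0,-0.226]
    - [0.0243,0.0254,0,0,0,-0.282]
    - [0.0297,0.03,0,0,0,-0.338]
    - [0.0353,0.0342,0,0,0,-0.395]
    - [0.041,0.0383,0,0,0,-0.451]
    - [0.047,0.042,0,0,0,-0.507]
    - [0.0529,0.0456,0,0,0,-0.564]
    - [0.059,0.0488,0,0,0,-0.62]
    - [0.0653,0.052,0,0,0,-0.677]
    - [0.0717,0.0547,0,0,0,-0.733]
    - [0.0781,0.0574,0,0,0,-0.79]
    - [0.0781,0.0574,0,0,0,-0.79]

```text
time: 11.22
eef_pos: [0.5729, -0.1242, 0.0407]
tcp_rot: [0.463, 0.887, 0.001, -0.001]
contact_force: [-2.2, 4.9, 2.8]
opening: 0.499
finger_force: 2.8
```

```bash
python3 - <<'E'
from plan import *
s=ctrl.get_state(); print(s["eef_pos"],s["contact_force"],s["wrist_torque"]); shot("scene","s4")
th=.011-1.24*np.pi/4; g=POST-R.from_euler('z',th).as_matrix()[:2,:2]@[.071,-.015]
print("exp",g,th,carton(g,th,("scene",)),carton(g,th,("top",)))
E
```

```text
[ 0.57286787 -0.12416195  0.04068971] [-2.24501487  4.88259582  2.79602573] [ 0.66149183  0.41425071 -0.11556651]
exp [ 0.59556127 -0.1873526 ] -0.9628937226128359 (array([ 0.59611683, -0.18778042, -1.03996603]), np.float64(0.1426369845867157), ['scene']) (array([ 0.59834545, -0.19048879, -0.99045609]), np.float64(24.232927322387695), ['top'])
```

View pics/s4.png

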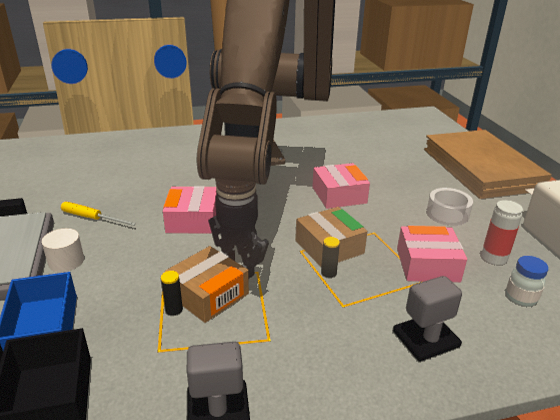

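The carton at (210,280) is about 56° round and on track. Next I'll finish the quarter turn.

apply_moves:
  series:
    - [0.0065,0.0022,0,0,0,-0.056]
    - [0.0131,0.0044,0,0,0,-0.113]
    - [0.0198,0.006,0,0,0,-0.169]
    - [0.0265,0.0077,0,0,0,-0.226]
    - [0.0333,0.0088,0,0,0,-0.282]
    - [0.0401,0.01,0,0,0,-0.338]
    - [0.047,0.0106,0,0,0,-0.395]
    - [0.0538,0.0112,0,0,0,-0.451]
    - [0.0607,0.0113,0,0,0,-0.507]
    - [0.0676,0.0113,0,0,0,-0.564]
    - [0.0744,0.0109,0,0,0,-0.62]
    - [0.0812,0.0104,0,0,0,-0.677]
    - [0.088,0.0094,0,0,0,-0.733]
    - [0.0947,0.0084,0,0,0,-0.789]
    - [0.1013,0.0069,0,0,0,-0.845]
    - [0.108,0.0054,0,0,0,-0.902]
    - [0.108,0.0054,0,0,0,-0.902]
    - [0.108,0.0054,0,0,0,-0.902]

```text
time: 13.72
eef_pos: [0.6602, -0.1211, 0.0409]
tcp_rot: [0.741, 0.672, 0.001, 0.001]
contact_force: [1.4, 1.3, 0.3]
opening: 0.5
finger_force: 1.2
```

```bash
python3 - <<'E'
from plan import *
s=ctrl.get_state(); print(s["eef_pos"],s["contact_force"],s["wrist_torque"])
th=PSI-np.pi/2; g=POST-R.from_euler('z',th).as_matrix()[:2,:2]@[.071,-.004]
print("exp",g,th,carton(g,th,("scene",)))
E
```

```text
[ 0.66024045 -0.12108253  0.04091063] [1.41893541 1.26961482 0.33583745] [ 0.38021669 -0.23830136 -0.0353369 ]
exp [ 0.63486819 -0.18395404] -1.6707963267948966 (array([ 0.63415151, -0.18571209, -1.65573965]), np.float64(0.03956086188554764), ['scene'])
```

apply_moves:
  series:
    - [0.002,0.02,0,0,0,0]
    - [0.005,0.05,0,0,0,0]
    - [0.005,0.05,0.07,0,0,0]
    - [0.005,0.05,0.15,0,0,0]
    - [0.005,0.05,0.22,0,0,0]
    - [-0.05,0.12,0.26,0,0,0.1]
    - [-0.1,0.2,0.26,0,0,0.2]
    - [-0.15,0.3,0.26,0,0,0.3]
    - [-0.2,0.4,0.26,0,0,0.4]
    - [-0.2,0.5,0.26,0,0,0.5]
    - [-0.2,0.5,0.26,0,0,0.5]
    - [-0.2,0.5,0.26,0,0,0.5]

```text
time: 15.32
eef_pos: [0.4972, 0.2823, 0.2483]
tcp_rot: [0.594, 0.804, -0.0, -0.0]
contact_force: [-0.4, -0.4, -0.1]
opening: 0.501
finger_force: 0.0
```

```bash
python3 - <<'E'
from plan import *
th=PSI-np.pi/2; g=(.6345,-.185)
im=shot("top","t5")
for cs in(("top",),("scene",)): print(carton(g,th,cs))
print("other",carton((.501,.092),.2,("scene",),thing="other_carton"))
# square yaw from each edge, top view
hsv=cv2.cvtColor(cv2.imread("pics/top0.png"),cv2.COLOR_BGR2HSV); m=cv2.inRange(hsv,(16,120,100),(32,255,255))
hs2=cv2.cvtColor(cv2.imread("pics/t5.png"),cv2.COLOR_BGR2HSV); m|=cv2.inRange(hs2,(16,120,100),(32,255,255))
v,u=np.nonzero(m); W=pix2w("top",np.c_[u,v],0)[:,:2]
c,s=np.cos(-.1),np.sin(-.1); D=(W-[.6365,-.184])@np.array([[c,-s],[s,c]])
for a,sg in((0,1),(0,-1),(1,1),(1,-1)):
    k=(abs(D[:,a]*sg-.0925)<.006)&(abs(D[:,1-a])<.08)
    vx,vy,x,y=cv2.fitLine(W[k].astype(np.float32),cv2.DIST_HUBER,0,.001,.001).ravel(); an=np.arctan2(vy,vx)
    print(a,sg,k.sum(),(an+np.pi/4)%(np.pi/2)-np.pi/4)
big=cv2.resize(cv2.imread("pics/t5.png")[0:240,270:480],None,fx=2.5,fy=2.5); cv2.imwrite("pics/t5c.png",big)
E
```

```text
(array([ 0.63567213, -0.18398814, -1.6681325 ]), np.float64(0.05515474081039429), ['top'])
(array([ 0.63344025, -0.18573389, -1.65291601]), np.float64(0.04480534419417381), ['scene'])
other (array([0.5013589 , 0.08712043, 0.21940472]), np.float64(0.20399248600006104), ['scene'])
0 1 167 -0.10217267
0 -1 170 -0.0989421
1 1 170 -0.09993261
1 -1 202 -0.09928328
```

View pics/t5c.png

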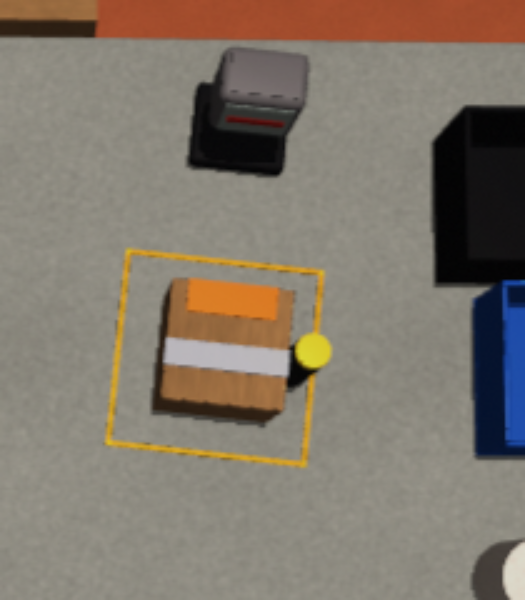

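The carton stands inside the yellow square with its label facing the scanner. Its yaw is within about 1° of square, it rests against the post, and the arm is clear.

```bash
python3 -c "
from plant import ctrl; print(ctrl.sign_off())"
```

```text
the job is handed in; nothing more can be done
None
```

The job is handed in: the carton is swung a quarter turn round its post and stands flat in the yellow square, label within about 1° of square to the scanner; I pushed it about 25 mm along the bench first to get a safe hold on the post, never touched the green-label carton, and finished with the arm clear of both.

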